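# Click the good battery pack onto the charging dock

### The job

Put the good battery pack (the one with the green cap) on the open entry of the charging dock and slide or push it along the rail, under the lips, until it is fully home against the end stop and the spring detent holds it there. Let go of it, and leave the faulty red-capped pack and the amber jar where they are.

Things in the scene. Friction and masses are not known exactly. Their poses are not given: they have to be found in the camera images.
- battery: Good battery pack: black body 58 (x) x 42 (y) mm with green cap band, four white bars on top, on a grey foot plate 70 (x) x 62 (y) x 10 high with rounded corners; 70 tall in all, about 0.3 kg. Origin: centre of underside; z up, x its long axis. Both ends alike: either may go in first. Starts upright. Grip the body across its 42 mm, tips 20 mm or more above its underside to clear the dock.
- dock_home (a point): Fixed black dock, deck 12 mm above table. Point: on the deck, under the battery's centre when home. x = slide direction, z up. Along x, mm: open deck -175 to -70, yellow funnel walls from -126; then channel 68 wide; lips -27 to +33 (14 clear below, tops 19 over deck); orange spring rollers at -37, push past with about 8 N; stop at +36. Set battery down aligned, centred at -130, then slide.
- faulty: The faulty battery pack, to be left alone: same shape and size as the good one, but with a red cap band and a white cross of tape on top. Origin: centre of its underside, z up.
- jar: An amber jar with a black lid, 58 mm diameter, 85 mm tall, to be left alone. Origin: centre of its underside, z up.

How it is judged:
By the outcome, as a careful person would: the job done as asked, in the order asked, and still so for the second after the job is handed in, with the robot touching nothing.
It also fails if it takes over 38 s, if anything falls off the work surface, if the arm or the gripper's body presses on something with over 40 N, if the wrist force passes 120 N, or if a joint passes its speed limit or range.

### The arm

A 7-joint arm with a two-finger parallel gripper is mounted at the origin on the work surface. World frame = base frame: x ahead of the robot, y to its left, z up, the work surface at z = 0. Lengths are in mm, angles in rad, forces in N, time in s.
With the tool pointing down it reaches from about 400 to 875 mm from the base axis. Payload 4.4 kg.
Tool frame: the origin (TCP) lies at the very end of the fingers, on their centre line; the grasp point (between the pads) lies 19 mm behind it; z points along the fingers, y is the direction in which the jaws open and shut (so a half turn about z gives the same grasp; the last joint's range is limited). The gripper opens to 85 mm and grips with 20 to 120 N. Pads are 22 mm wide; open, the fingers measure 114 mm over their backs; the gripper's body (76 mm by 85 mm) begins 54 mm behind the grasp point. The pads swing forward as they close: fully open they stand 13 mm farther back than shut.
Start: joints at [-1.304, 0.628, 0.038, 1.517, -0.027, 0.996, -0.02], TCP at [212.325, 614.358, 231.313] pointing down, gripper open.
Joint ranges: [-3.06, 3.06], [-0.37, 2.12], [-1.25, 1.32], [0.18, 2.47], [-1.1, 4.24], [0.23, 1.98], [-2.94, 2.94]. Speed limits (rad/s): [2.57, 2.57, 3.14, 3.14, 3.14, 3.14, 3.14].

### API

Orientations are given as [roll, pitch, yaw] about the fixed x, y, z axes, in that order (R = Rz(yaw) Ry(pitch) Rx(roll)).
In Python, from cell import ctrl gives the robot as it stands.
- The arm moves only by the shell command python3 -m crank 'ROWS' [OPENING]. ROWS is JSON, a list that holds one entry, the list of rows, each a list of 6 numbers: the shift along the tool's x, y, z in units of 30 mm (1.0 is 30 mm), then the turn, a rotation vector about the tool's x, y, z in units of 6 degrees (1.0 is 6 degrees). In form: [[[tx, ty, tz, rx, ry, rz], ...]]. A call has 1 to 12 rows; each row shifts and turns the pose as measured when the row begins, along the tool's axes as they then stand; what a row does not reach is not made up. A row lasts 1/12 s, in which the tool goes at most 41.7 mm and 7.16 degrees, less where a joint would pass 70% of its speed; a pose out of reach is approached as far as the arm can. A call is refused whole if a number of a shift passes 1 or a number of a turn 1, either way. A call with a gripper value outside its range is refused whole. OPENING is the gripper command: -1 is fully open, 1 is shut, values between are in proportion, set as the call begins (- or left out, the last holds). The fingers move at their own pace and stop on an object; the grip force is fixed at half the most. Time passes only in rows, so rows that do not move let the fingers close. It gives the time, the measured TCP pose, the force and the opening at its end, in the units of the state.
- ctrl.read_state(): the state, without advancing time (a new reading comes with each control period).
- ctrl.get_image(name): name is "side" or "top" or "wrist"; returns a dict with "color" (480x640x3 uint8, red, green, blue), "depth" (480x640 float32, mm along the optical axis (not along the pixel's ray), 0 where there is no reading), "camera_matrix" (3x3 intrinsics, pixels), "R" (3x3) and "t" (3): a world point X has camera coordinates R X + t. Camera axes: x right, y down, z forward; pixel columns grow to the right and rows downward; lengths in mm; the calibration is good to about 2 mm. A picture is of the moment at which its call begins.
- ctrl.finish_job(): hands the job in, once; it reports no verdict.
Trained networks look in a picture, given as the dict that the camera call returned (one of the last four; its "shot" number tells which), for a name from the list of things; names that differ only in an ending like _2 or _b are one class to them, and where a whole thing is asked for, a point or a joint stands for the part that bears it (a point fixed in the world has none). Each returns a list of dicts, best first, with "conf" (0 to 1); they miss things now and then, are a little off and sometimes report something else, mostly with a low value. They report only what shows in the picture. A call takes as long as a camera call.
- ctrl.search_frame(query, picture): "extent" ([centre column, centre row, width, height] in pixels, round what is visible of it).
The state is a dict: "clock": time; "qpos": joint angles; "qd": joint speeds; "tau": joint torques, N m; "eef_pos": TCP position; "tool_rot": TCP orientation; "force": force on the tool from outside, world axes, zero at the start; "torque": the same for the moment, N m; "width": finger opening in mm.
Only numpy, scipy, OpenCV 4.12 (cv2) and the standard library are available. Lean on these libraries where they do the work, as an engineer would, in place of code of your own. Each camera call takes 0.05 s, during which the arm holds its last target. There are 200 camera calls.

## Working session

There is one attempt and no reset: what is moved stays moved. The work goes in short steps, Python scripts to look and compute and a shell command to move; the robot and the scene stay as the last step left them, time stands still between calls to the robot, and variables do not carry over. Pictures are saved under pics/ and viewed, about 8 in all and at most 12, crops included, and the job is handed in when it is done.

```bash
mkdir -p pics; ls
cat > h.py <<'E'
import numpy as np, cv2
from cell import ctrl
def shot(n,save=None):
    p=ctrl.get_image(n)
    if save: cv2.imwrite(f'pics/{save}.png',p['color'][:,:,::-1])
    return p
def cloud(p):
    K=np.array(p['camera_matrix']);d=p['depth'].astype(float)
    v,u=np.mgrid[:480,:640]
    c=np.stack([(u-K[0,2])/K[0,0]*d,(v-K[1,2])/K[1,1]*d,d],-1)
    w=(c-np.array(p['t']))@np.array(p['R'])
    w[d==0]=np.nan
    return w
E
python3 - <<'E'
from h import *
ps={n:shot(n,n+'0') for n in('top','side')}
for n,p in ps.items():
    w=cloud(p)
    print(n,'cam',-np.array(p['R']).T@np.array(p['t']))
    for q in('battery','dock_home','faulty','jar'):
        for r in ctrl.search_frame(q,p)[:2]:
            c,ro,_,_=r['extent'];print(q,np.round(r['extent']),round(r['conf'],2),np.round(w[min(479,int(ro)),min(639,int(c))]))
s=ctrl.read_state();print(s['eef_pos'],s['tool_rot'],s['clock'],s['force'],s['width'])
cv2.imwrite('pics/both.png',np.hstack([cv2.resize(ps['top']['color'][:,:,::-1],(400,300)),cv2.resize(ps['side']['color'][:,:,::-1],(400,300))]))
E
```

```text
pics
top cam [369.47512197  75.71372705 856.03362886]
battery [245. 287.  58.  63.] 0.85 [455. 156.  72.]
dock_home [454. 184. 153. 175.] 0.7 [ 617. -153.    9.]
faulty [134. 241.  64.  58.] 0.69 [520. 309.  70.]
jar [256. 182.  39.  51.] 0.75 [599. 142.  85.]
side cam [332.79829793 838.37689851 659.23262783]
battery [340. 307.  57.  71.] 0.62 [460. 197.  55.]
dock_home [295. 194. 132.  54.] 0.89 [ 624. -150.   12.]
faulty [268. 379.  67.  80.] 0.66 [520. 350.  57.]
jar [252. 278.  41.  62.] 0.61 [601. 171.  62.]
[212.31474702 614.35378175 231.27927021] [-3.14157615e+00 -4.15775615e-05  2.80879891e+00] 0.5 [0.22027859 0.57083141 0.20389947] 85.57154481110548
```

View pics/top0.png

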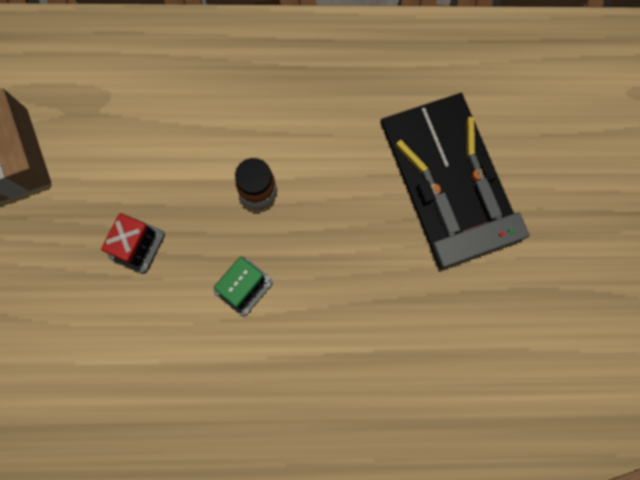

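The top view shows the green pack at (240,283), the red pack at (125,237) and the jar at (255,180). The dock's open entry is up-left at (430,110) and its stop is at (480,240), so the pack slides toward the robot. Next I measure the poses.

```bash
cat >> h.py <<'E'
def px2w(p,uv,z):
    K=np.array(p['camera_matrix']);R=np.array(p['R']);t=np.array(p['t'])
    uv=np.atleast_2d(np.asarray(uv,float))
    d=np.c_[(uv-[K[0,2],K[1,2]])/[K[0,0],K[1,1]],np.ones(len(uv))]@R
    c=-R.T@t
    return (c+d*((z-c[2])/d[:,2])[:,None])[:,:2]
def pix(m):
    v,u=np.nonzero(m);return np.c_[u,v]
E
python3 - <<'E'
from h import *
p=shot('top');w=cloud(p);h=cv2.cvtColor(p['color'],cv2.COLOR_RGB2HSV).astype(int)
H,S,V=h[...,0],h[...,1],h[...,2]
m=(abs(H-68)<15)&(S>100)&(V>60)
m[:, 330:]=0
m&=w[...,2]>66
P=px2w(p,pix(m),70);r=cv2.minAreaRect(P.astype(np.float32));print('bat',r)
# bars
mb=(S<60)&(V>150);mb[:265]=0;mb[305:]=0;mb[:,:220]=0;mb[:,265:]=0
B=px2w(p,pix(mb),70);vx=cv2.fitLine(B.astype(np.float32),cv2.DIST_L2,0,.01,.01).ravel();print('bars',B.mean(0),np.degrees(np.arctan2(vx[1],vx[0])))
def rect(mask,z,name):
    n,l,st,c=cv2.connectedComponentsWithStats(mask.astype(np.uint8))
    for i in range(1,n):
        if st[i,4]>15:
            q=px2w(p,pix(l==i),z);r=cv2.minAreaRect(q.astype(np.float32));f=cv2.fitLine(q.astype(np.float32),cv2.DIST_L2,0,.01,.01).ravel()
            print(name,st[i,4],np.round(q.mean(0),1),np.round(r[1],1),round(np.degrees(np.arctan2(f[1],f[0])),1),'z',np.nanmedian(w[...,2][l==i]))
D=np.zeros((480,640),bool);D[85:280,370:540]=1
rect(D&(abs(H-24)<6)&(S>150)&(V>100),30,'yellow')
rect(D&(abs(H-9)<7)&(S>130)&(V>110),25,'orange')
rect(D&(S<60)&(V>130),12,'white')
# outline of dock: dark
m=D&(V<85)&(S<130)
m=cv2.morphologyEx(m.astype(np.uint8),cv2.MORPH_CLOSE,np.ones((7,7)))
c=max(cv2.findContours(m,0,2)[0],key=cv2.contourArea)
r=cv2.minAreaRect(c);b=cv2.boxPoints(r);print('dock box',b.tolist());print(px2w(p,b,12))
# stop wall
m=D&(w[...,2]>14);rect(m&(V>50)&(S<60),30,'raised')
im=cv2.resize(p['color'][80:280,370:540,::-1],None,fx=3,fy=3,interpolation=2);cv2.imwrite('pics/dock.png',im)
g=w[...,2][80:280:8,370:540:8];print(np.round(g).tolist()[::3])
E
```

```text
bat ((462.0413513183594, 165.77850341796875), (40.85908508300781, 56.42445373535156), 50.25412368774414)
bars [463.27037797 166.48753124] -39.00044
yellow 238 [ 686.  -178.5] [ 9.2 58.2] -2.6 z 25.487887300603155
yellow 249 [655.4 -86.4] [59. 10.] 41.1 z 25.310351399917216
orange 33 [ 626.1 -183.7] [13.1  6.4] 13.8 z 25.76077186761276
orange 31 [ 605.7 -124.4] [13.   5.7] 16.7 z 26.1556609134536
white 113 [ 691.6 -127.5] [95.4  3. ] 19.1 z 12.19315551416527
dock box [[378.5405578613281, 119.75676727294922], [468.6216125488281, 84.2702865600586], [529.1160888671875, 237.83306884765625], [439.0350036621094, 273.3195495605469]]
[[ 718.94655799  -40.87201544]
 [ 778.62981866 -185.91774138]
 [ 530.41758668 -262.50516705]
 [ 477.82873154 -123.24511351]]
raised 93 [ 645.1 -181.9] [23.4  9.9] 19.7 z 26.247834286254612
raised 86 [ 621.2 -110.5] [22.2  9.7] 21.2 z 26.30594077014912
raised 3372 [ 540.1 -178. ] [107.8 138.4] -68.8 z 31.34836444266068
[[-1.0, 1.0, -2.0, -2.0, 2.0, -0.0, 1.0, 2.0, 0.0, 2.0, 1.0, -3.0, -3.0, -4.0, 1.0, 3.0, -2.0, -2.0, 0.0, -1.0, 0.0, -2.0], [-1.0, -1.0, 4.0, -0.0,
[... 299 characters left out ...]
, 15.0, 11.0, 25.0, 10.0, 0.0, 1.0, 1.0, -1.0, -2.0, -1.0, -0.0], [-1.0, -1.0, 1.0, -1.0, 4.0, 12.0, 12.0, 26.0, 13.0, 11.0, 12.0, 12.0, 12.0, 24.0, 27.0, 34.0, 11.0, 1.0, -1.0, -3.0, -2.0, -0.0], [2.0, 0.0, -1.0, -1.0, -1.0, 3.0, 11.0, 34.0, 20.0, 32.0, 10.0, 11.0, 10.0, 11.0, 11.0, 31.0, 8.0, 15.0, 2.0, 1.0, -1.0, 0.0], [-2.0, -1.0, 1.0, -6.0, 1.0, 2.0, -2.0, 12.0, 10.0, 12.0, 31.0, 13.0, 11.0, 14.0, 24.0, nan, 31.0, 32.0, 33.0, 33.0, -1.0, 1.0], [2.0, 1.0, -1.0, -2.0, 1.0, -3.0, 1.0, 2.0, 20.0, 30.0, 32.0, 32.0, 30.0, 31.0, 31.0, 33.0, 10.0, -1.0, -0.0, 1.0, 0.0, -2.0], [-0.0, -0.0, 0.0, -0.0, 0.0, -2.0, 0.0, 1.0, 1.0, 1.0, -1.0, 2.0, -1.0, 2.0, -0.0, 0.0, 0.0, 0.0, 0.0, -0.0, -1.0, 2.0]]
```

View pics/dock.png

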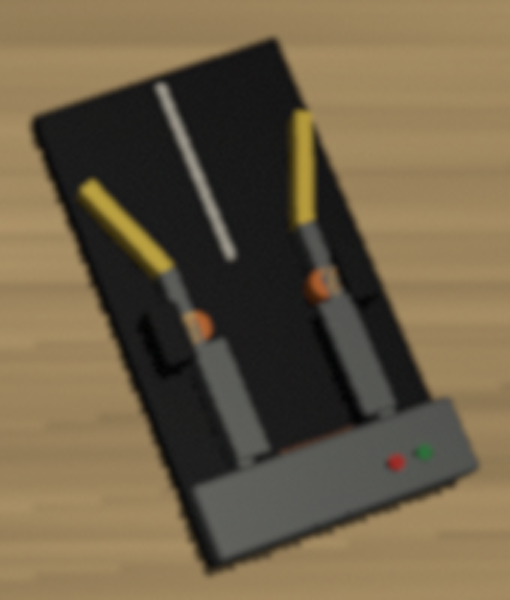

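```bash
cat >> h.py <<'E'
from scipy.spatial.transform import Rotation as Ro
def togo(x,y,z,yaw):
    """print what remains, in tool axes and row units, to a tool-down pose (yaw deg)"""
    s=ctrl.read_state();R=Ro.from_euler('xyz',s['tool_rot']);G=Ro.from_euler('xyz',[np.pi,0,np.radians(yaw)])
    print('t',round(s['clock'],2),'pos',np.round(s['eef_pos'],1),'F',np.round(s['force'],1),'w',round(s['width'],1))
    print('shift',np.round(R.inv().apply(np.array([x,y,z])-s['eef_pos'])/30,2),'turn',np.round((R.inv()*G).as_rotvec(degrees=True)/6,2),
     'shift in final axes',np.round(G.inv().apply(np.array([x,y,z])-s['eef_pos'])/30,2))
E
python3 -m crank '[[[-1,-0.89,0.2,0,0,0],[-1,-0.89,0.2,0,0,0],[-1,-0.89,0.2,0,0,0],[-1,-0.89,0.2,0,0,0],[-1,-0.89,0.2,0,0,0],[-1,-0.89,0.2,0,0,0],[-1,-0.89,0.2,0,0,0],[-1,-0.89,0.2,0,0,0],[-1,-0.89,0.2,0,0,0],[-1,-0.89,0.2,0,0,0],[-1,-0.89,0.2,0,0,0],[-1,-0.89,0.2,0,0,0]]]' -1
python3 -c "
from h import *
togo(462.5,166,130,140.4)"
```

```text
clock: 1.55
eef_pos: [451.8, 196.9, 154.9]
tool_rot: [3.124, -0.003, 2.831]
force: [1.1, 0.8, 1.1]
width: 85.1
t 1.55 pos [451.8 196.9 154.9] F [1.1 0.8 1.1] w 85.1
shift [-0.66 -0.89  0.81] turn [ 0.16 -0.06  3.64] shift in final axes [-0.93 -0.57  0.83]
```

```bash
python3 -m crank '[[[-0.2,-0.3,0.2,0.04,0,0.9],[-0.2,-0.2,0.2,0.04,0,0.9],[-0.2,-0.2,0.1,0.04,0,0.9],[-0.2,-0.1,0,0.04,0,0.9],[0,0,0,0,0,0]]]'
python3 - <<'E'
from h import *
togo(462.5,166,130,140.4)
p=shot('wrist','w1');w=cloud(p)
r=ctrl.search_frame('battery',p)[0];print(r['conf'],np.round(r['extent']))
h=cv2.cvtColor(p['color'],cv2.COLOR_RGB2HSV).astype(int)
m=(abs(h[...,0]-68)<15)&(h[...,1]>100)&(h[...,2]>40)&(abs(w[...,2]-70)<4)
P=w[m][:,:2];print(m.sum(),np.nanmedian(w[m][:,2]),cv2.minAreaRect(P.astype(np.float32)))
P=px2w(p,pix(m),70);print(cv2.minAreaRect(P.astype(np.float32)))
E
```

```text
clock: 1.97
eef_pos: [470.9, 148.6, 138.9]
tool_rot: [-3.139, 0.001, 2.414]
force: [0.4, 0.1, 0.3]
width: 85.8
t 1.97 pos [470.9 148.6 138.9] F [0.4 0.1 0.3] w 85.8
shift [0.6  0.25 0.29] turn [-0.03  0.01 -0.35] shift in final axes [0.59 0.27 0.3 ]
0.58 [330. 211.  85. 116.]
5564 70.3721867194142 ((461.4488220214844, 166.7530517578125), (42.313472747802734, 57.12898635864258), 50.023887634277344)
((461.079345703125, 166.9918670654297), (41.779823303222656, 57.432830810546875), 50.106014251708984)
```

View pics/w1.png

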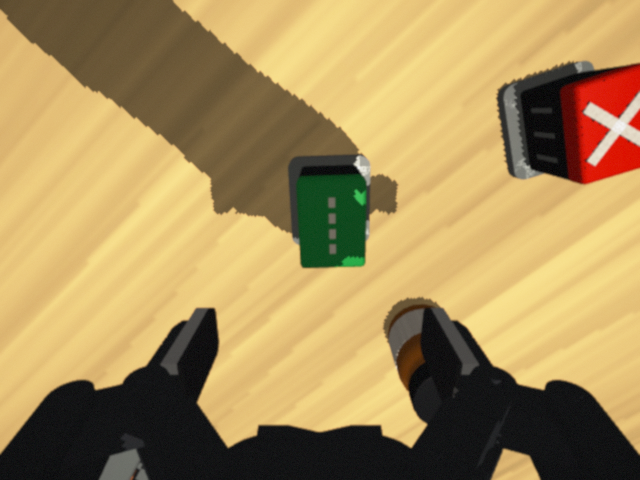

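The wrist view shows the green pack at (333,215), clear of the red pack and jar. It measures (461.4, 166.8) at 140.1°, which agrees with the top view. I align and descend.

```bash
python3 -m crank '[[[0.4,0.2,0.2,0,0,-0.35],[0.2,0.1,0.2,0,0,0],[0,0,0.1,0,0,0],[0,0,0,0,0,0]]]'
python3 -c "
from h import *
togo(461.4,166.8,29,140.1)"
```

```text
clock: 2.4
eef_pos: [460.0, 174.6, 123.0]
tool_rot: [3.141, -0.002, 2.473]
force: [-0.1, -0.3, -0.3]
width: 85.4
t 2.4 pos [460.  174.6 123. ] F [-0.1 -0.3 -0.3] w 85.4
shift [-0.2  -0.18  3.13] turn [ 0.   -0.02  0.27] shift in final axes [-0.2  -0.17  3.13]
```

```bash
python3 -m crank '[[[-0.2,-0.17,0.3,0,0,0.27],[0,0,0.6,0,0,0],[0,0,0.6,0,0,0],[0,0,0.6,0,0,0],[0,0,0.4,0,0,0],[0,0,0.2,0,0,0],[0,0,0,0,0,0],[0,0,0,0,0,0]]]'
python3 -c "
from h import *
togo(461.4,166.8,29,140.1)"
```

```text
clock: 3.07
eef_pos: [462.0, 164.3, 35.9]
tool_rot: [3.141, -0.0, 2.439]
force: [-0.1, -0.5, -0.1]
width: 85.5
t 3.07 pos [462.  164.3  35.9] F [-0.1 -0.5 -0.1] w 85.5
shift [0.07 0.05 0.23] turn [ 0.   -0.   -0.06] shift in final axes [0.07 0.05 0.23]
```

```bash
python3 -m crank '[[[0.07,0.05,0.2,0,0,-0.06],[0,0,0,0,0,0],[0,0,0,0,0,0]]]'
python3 -m crank '[[[0,0,0,0,0,0],[0,0,0,0,0,0],[0,0,0,0,0,0],[0,0,0,0,0,0],[0,0,0,0,0,0],[0,0,0,0,0,0],[0,0,0,0,0,0],[0,0,0,0,0,0]]]' 1
python3 -m crank '[[[0,0,-0.4,0,0,0],[0,0,-0.8,0,0,0],[0,0,-0.8,0,0,0],[0,0,-0.6,0,0,0],[0,0,-0.2,0,0,0],[0,0,0,0,0,0]]]'
python3 -c "
from h import *
togo(703.7,-123.5,110,19.2)"
```

```text
clock: 3.32
eef_pos: [462.4, 166.8, 30.6]
tool_rot: [3.139, 0.001, 2.445]
force: [0.2, 0.5, -0.1]
width: 85.2
clock: 3.98
eef_pos: [462.8, 167.3, 32.2]
tool_rot: [3.138, 0.002, 2.446]
force: [1.3, 0.5, -2.2]
width: 41.5
clock: 4.48
eef_pos: [460.4, 166.4, 117.0]
tool_rot: [-3.14, -0.001, 2.446]
force: [-0.1, 0.3, -2.4]
width: 41.3
t 4.48 pos [460.4 166.4 117. ] F [-0.1  0.3 -2.4] w 41.3
shift [-12.42  -2.22   0.22] turn [-2.000e-02  1.000e-02  2.015e+01] shift in final axes [ 4.48 11.79  0.23]
```

```bash
python3 -m crank '[[[-0.6,-0.1,-0.3,0,0,0],[-1,-0.18,-0.3,0,0,0],[-1,-0.18,0,0,0,0],[-1,-0.18,0,0,0,0],[-1,-0.18,0,0,0,0],[-1,-0.18,0,0,0,0],[-1,-0.18,0,0,0,0],[-1,-0.18,0,0,0,0],[-1,-0.18,0,0,0,0],[-1,-0.18,0,0,0,0],[-1,-0.18,0,0,0,0],[-0.5,-0.1,0,0,0,0]]]'
python3 -m crank '[[[0,0,0,0,0,0.5],[0,0,0,0,0,1],[0,0,0,0,0,1],[0,0,0,0,0,1],[0,0,0,0,0,1],[0,0,0,0,0,1],[0,0,0,0,0,1],[0,0,0,0,0,1],[0,0,0,0,0,1],[0,0,0,0,0,1],[0,0,0,0,0,1],[0,0,0,0,0,1]]]'
python3 -m crank '[[[0,0,0,0,0,1],[0,0,0,0,0,1],[0,0,0,0,0,1],[0,0,0,0,0,1],[0,0,0,0,0,1],[0,0,0,0,0,0.5],[0,0,0,0,0,0]]]'
python3 -c "
from h import *
togo(703.7,-123.5,110,19.2);print(ctrl.read_state()['qpos'])"
```

```text
clock: 5.48
eef_pos: [676.7, -97.2, 113.5]
tool_rot: [-3.125, -0.024, 2.46]
force: [0.4, -0.6, -2.2]
width: 41.4
clock: 6.48
eef_pos: [666.0, -105.2, 83.7]
tool_rot: [-3.084, 0.02, 1.188]
force: [-0.4, 0.5, -2.0]
width: 41.4
clock: 7.07
eef_pos: [658.3, -103.3, 67.2]
tool_rot: [-3.094, 0.066, 0.579]
force: [0.3, -0.8, -2.1]
width: 41.5
t 7.07 pos [ 658.3 -103.3   67.2] F [ 0.3 -0.8 -2.1] w 41.5
shift [ 0.8   1.32 -1.55] turn [-0.37  0.68  2.31] shift in final axes [ 1.21  1.13 -1.43]
[-0.18583005  0.95513263  0.56458387  1.51224331 -0.56240945  0.92665245
 -0.42835877]
```

```bash
python3 -m crank '[[[0,0,-0.6,-0.1,0.15,0],[0,0,-0.6,-0.1,0.2,0],[0.3,0.3,-0.3,-0.1,0.2,0.4],[0.3,0.4,-0.1,0,0.1,0.7],[0.3,0.3,-0.1,0,0,0.7],[0.2,0.2,0,0,0,0.4],[0,0,0,0,0,0],[0,0,0,0,0,0]]]'
python3 -c "
from h import *
togo(703.7,-123.5,110,19.2);print(ctrl.read_state()['qpos'])"
```

```text
clock: 7.73
eef_pos: [702.4, -117.3, 104.7]
tool_rot: [-3.119, 0.016, 0.351]
force: [0.5, 0.2, -2.3]
width: 41.2
t 7.73 pos [ 702.4 -117.3  104.7] F [ 0.5  0.2 -2.3] w 41.2
shift [-0.03  0.2  -0.18] turn [-0.21  0.16  0.15] shift in final axes [-0.03  0.21 -0.18]
[-0.17823741  0.95428221  0.62939195  1.40745037 -0.61657124  1.0080339
 -0.62402299]
```

```bash
python3 -m crank '[[[0,0.15,0,-0.2,0.16,0.15],[0,0.05,0,0,0,0],[0,0,0,0,0,0]]]'
python3 - <<'E'
from h import *
togo(703.7,-123.5,100,19.2)
p=shot('wrist','w2');w=cloud(p);h=cv2.cvtColor(p['color'],cv2.COLOR_RGB2HSV).astype(int)
H,S,V=h[...,0],h[...,1],h[...,2]
def rect(mask,z,name,mn=40):
    n,l,st,c=cv2.connectedComponentsWithStats(mask.astype(np.uint8))
    for i in range(1,n):
        if st[i,4]>mn:
            q=px2w(p,pix(l==i),z);r=cv2.minAreaRect(q.astype(np.float32));f=cv2.fitLine(q.astype(np.float32),cv2.DIST_L2,0,.01,.01).ravel()
            print(name,st[i,4],np.round(q.mean(0),1),np.round(r[1],1),round(np.degrees(np.arctan2(f[1],f[0])),1),'z',np.nanmedian(w[...,2][l==i]),np.round(c[i]))
rect((abs(H-24)<6)&(S>150)&(V>100)&(w[...,2]>20),26,'yellow')
rect((abs(H-9)<7)&(S>130)&(V>110),26,'orange')
rect((S<60)&(V>130)&(abs(w[...,2]-12)<4),12,'white')
E
```

```text
clock: 7.98
eef_pos: [701.4, -122.0, 101.3]
tool_rot: [-3.137, 0.004, 0.34]
force: [-0.1, 0.2, -2.4]
width: 41.4
t 7.98 pos [ 701.4 -122.   101.3] F [-0.1  0.2 -2.4] w 41.4
shift [0.06 0.07 0.04] turn [-0.05  0.04  0.05] shift in final axes [0.06 0.07 0.04]
yellow 734 [666.9 -80.3] [40.2 10.3] 38.7 z 25.73651737963658 [243. 274.]
yellow 835 [ 699.6 -180.6] [10.9 42.7] -1.6 z 25.62663727741828 [401. 278.]
white 132 [ 733.  -113.5] [12.7  4.6] 16.2 z 12.307643482530798 [323. 194.]
```

View pics/w2.png

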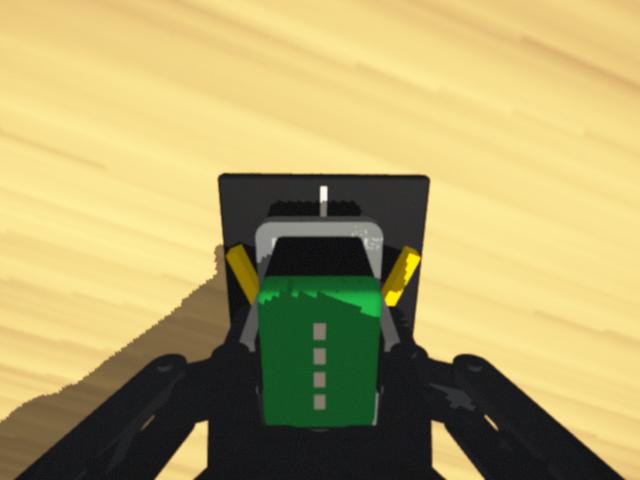

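The wrist view shows the pack held level over the entry. The white guide line is at (323,194), centred with the pack, and the funnels are at (243,274) and (401,278), so the dock axis is confirmed. Lowering.

```bash
python3 -m crank '[[[0.06,0.07,0.2,-0.05,0.04,0],[0,0,0.5,0,0,0],[0,0,0.5,0,0,0],[0,0,0.3,0,0,0],[0,0,0,0,0,0],[0,0,0,0,0,0]]]'
python3 -c "
from h import *
togo(703.7,-123.5,44,19.15)"
```

```text
clock: 8.53
eef_pos: [702.2, -121.7, 49.1]
tool_rot: [-3.138, 0.003, 0.343]
force: [0.1, 0.4, -3.3]
width: 41.3
t 8.53 pos [ 702.2 -121.7   49.1] F [ 0.1  0.4 -3.3] w 41.3
shift [0.03 0.07 0.17] turn [-0.03  0.03  0.08] shift in final axes [0.03 0.07 0.17]
```

```bash
python3 -m crank '[[[0.03,0.1,0.08,-0.03,0.03,0.08],[0,0,0.05,0,0,0],[0,0,0,0,0,0]]]'
python3 -c "
from h import *
togo(703.7,-123.5,44,19.15)"
```

```text
clock: 8.78
eef_pos: [704.3, -124.7, 44.5]
tool_rot: [3.141, 0.0, 0.334]
force: [0.8, 0.3, -2.6]
width: 41.5
t 8.78 pos [ 704.3 -124.7   44.5] F [ 0.8  0.3 -2.6] w 41.5
shift [-0.01 -0.04  0.02] turn [ 0.  0. -0.] shift in final axes [-0.01 -0.04  0.02]
```

```bash
python3 -m crank '[[[-0.2,-0.04,0.02,0,0,0],[-0.3,0,0,0,0,0],[-0.3,0,0,0,0,0],[-0.3,0,0,0,0,0],[-0.3,0,0,0,0,0],[-0.2,0,0,0,0,0],[-0.1,0,0,0,0,0],[0,0,0,0,0,0]]]'
python3 -c "
from h import *
togo(581,-166.2,44,19.15)"
```

```text
clock: 9.45
eef_pos: [650.6, -142.6, 47.1]
tool_rot: [3.14, -0.002, 0.333]
force: [-0.9, -0.1, -1.9]
width: 41.6
t 9.45 pos [ 650.6 -142.6   47.1] F [-0.9 -0.1 -1.9] w 41.6
shift [-2.45 -0.02  0.1 ] turn [ 0.02 -0.02 -0.01] shift in final axes [-2.45 -0.02  0.1 ]
```

```bash
python3 -m crank '[[[0,-0.02,0.1,0,-0.02,0],[0,0,0.03,0,0,0],[-0.2,0,0,0,0,0],[-0.2,0,0.02,0,0,0],[-0.2,0,0,0,0,0],[0,0,0,0,0,0]]]'
python3 -c "
from h import *
togo(581,-166.2,44,19.15)"
```

```text
clock: 9.95
eef_pos: [643.4, -144.3, 45.3]
tool_rot: [3.135, -0.019, 0.339]
force: [-1.5, -0.1, -2.6]
width: 41.3
t 9.95 pos [ 643.4 -144.3   45.3] F [-1.5 -0.1 -2.6] w 41.3
shift [-2.21 -0.    0.  ] turn [ 0.07 -0.18  0.04] shift in final axes [-2.2   0.01  0.04]
```

```bash
python3 -m crank '[[[-0.2,0,0.03,0.05,-0.15,0],[-0.3,0,0.02,0,0,0],[-0.3,0,0.02,0,0,0],[-0.3,0,0.02,0,0,0],[-0.3,0,0.02,0,0,0]]]'
python3 -c "
from h import *
togo(581,-166.2,44,19.15)"
```

```text
clock: 10.37
eef_pos: [613.6, -155.8, 44.9]
tool_rot: [3.133, -0.02, 0.345]
force: [5.1, 2.4, 2.0]
width: 41.2
t 10.37 pos [ 613.6 -155.8   44.9] F [5.1 2.4 2. ] w 41.2
shift [-1.14 -0.04  0.01] turn [ 0.08 -0.19  0.11] shift in final axes [-1.14 -0.03  0.03]
```

```bash
python3 -m crank '[[[-0.3,0,0.02,0.05,-0.15,0.1],[-0.3,0,0.01,0,0,0],[-0.3,0,0.01,0,0,0],[-0.3,0,0.01,0,0,0],[-0.3,0,0.01,0,0,0]]]'
python3 -c "
from h import *
togo(581,-166.2,44,19.15)"
```

```text
clock: 10.78
eef_pos: [575.9, -168.9, 45.7]
tool_rot: [3.137, -0.017, 0.336]
force: [17.2, 8.9, 11.1]
width: 41.3
t 10.78 pos [ 575.9 -168.9   45.7] F [17.2  8.9 11.1] w 41.3
shift [ 0.19 -0.03  0.06] turn [ 0.04 -0.16  0.02] shift in final axes [ 0.19 -0.03  0.06]
```

```bash
python3 -m crank '[[[-0.3,0,0,0,-0.1,0],[-0.3,0,0,0,0,0],[-0.3,0,0,0,0,0]]]'
python3 -m crank '[[[0,0,0,0,0,0],[0,0,0,0,0,0]]]'
python3 - <<'E'
from h import *
p=shot('top');w=cloud(p)
im=cv2.resize(p['color'][100:300,360:600,::-1],None,fx=3,fy=3,interpolation=2);cv2.imwrite('pics/d2.png',im)
E
```

```text
clock: 11.03
eef_pos: [575.2, -169.0, 46.4]
tool_rot: [3.126, -0.047, 0.343]
force: [26.5, 3.2, -17.1]
width: 41.4
clock: 11.2
eef_pos: [575.9, -168.2, 46.2]
tool_rot: [3.127, -0.049, 0.346]
force: [4.2, 0.6, 4.1]
width: 41.5
```

View pics/d2.png

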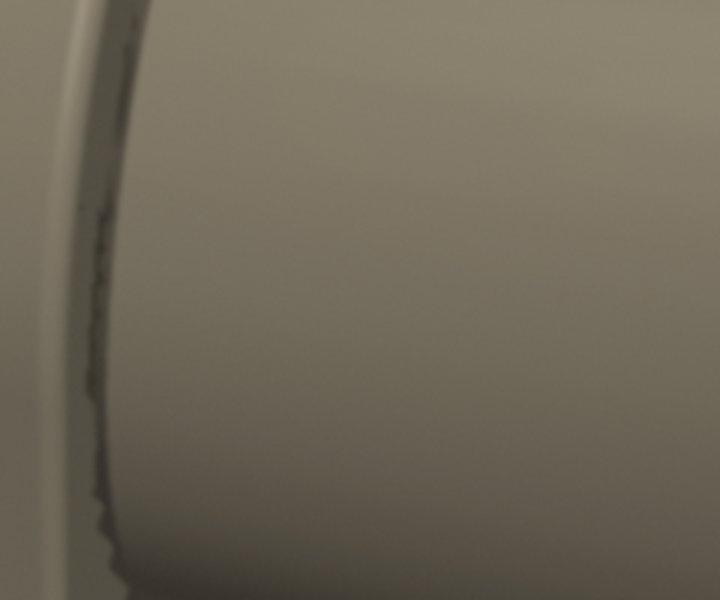

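The arm hides the dock in the top view. The force rose to 26 N with no further motion, so the pack is against the stop. I release it, back straight up, and look.

```bash
python3 -m crank '[[[0,0,0,0,0,0],[0,0,0,0,0,0],[0,0,0,0,0,0],[0,0,0,0,0,0],[0,0,0,0,0,0],[0,0,0,0,0,0]]]' -1
python3 -m crank '[[[0,0,-0.3,0,0,0],[0,0,-0.6,0,-0.4,0],[0,0,-0.8,0,0,0],[0,0,-0.8,0,0,0],[0,0,-0.6,0,0,0],[0.5,0,-0.3,0,0,0],[0.8,0,-0.3,0,0,0],[0.8,0,0,0,0,0],[0.3,0,0,0,0,0],[0,0,0,0,0,0]]]'
python3 - <<'E'
from h import *
togo(581,-166.2,44,19.15)
p=shot('wrist','w3');w=cloud(p);h=cv2.cvtColor(p['color'],cv2.COLOR_RGB2HSV).astype(int)
m=(abs(h[...,0]-68)<15)&(h[...,1]>100)&(h[...,2]>40)&(abs(w[...,2]-82)<5)
P=px2w(p,pix(m),82);print(m.sum(),np.nanmedian(w[m][:,2]),cv2.minAreaRect(P.astype(np.float32)))
E
```

```text
clock: 11.75
eef_pos: [566.5, -172.3, 44.3]
tool_rot: [3.129, -0.036, 0.339]
force: [-0.0, -0.2, 0.7]
width: 85.3
clock: 12.58
eef_pos: [632.9, -148.8, 166.2]
tool_rot: [3.128, 0.011, 0.332]
force: [-0.2, 1.1, -0.6]
width: 85.5
t 12.58 pos [ 632.9 -148.8  166.2] F [-0.2  1.1 -0.6] w 85.5
shift [-1.78 -0.07  4.09] turn [ 0.13  0.1  -0.02] shift in final axes [-1.83 -0.02  4.07]
3764 82.21656629882449 ((580.5491333007812, -167.5337371826172), (60.25522994995117, 41.33057403564453), 19.42247200012207)
```

View pics/w3.png

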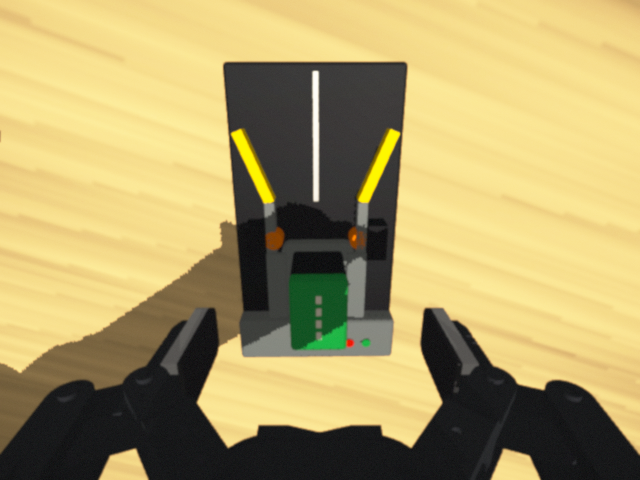

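```bash
python3 -m crank '[[[0,1,-0.6,0,0,0],[0,1,-0.6,0,0,0],[0,1,-0.3,0,0,0],[0,1,0,0,0,0],[0,-1,0,0,0,0],[0,0,0,0,0,0]]]' >/dev/null
python3 - <<'E'
from h import *
s=ctrl.read_state();print(s['clock'],np.round(s['eef_pos']))
p=shot('side')
q=ctrl.search_frame('battery',p);print(q[:1])
a=cv2.imread('pics/w3.png')[190:370,220:420]
a=cv2.resize(a,(400,360),interpolation=2)
b=cv2.resize(p['color'][130:310,200:400,::-1],(400,360),interpolation=2)
cv2.imwrite('pics/z.png',np.hstack([a,b]))
E
```

```text
13.1333 [ 654. -241.  212.]
[{'extent': [318.4, 173.8, 34.7, 37.5], 'conf': 0.87}]
```

View pics/z.png

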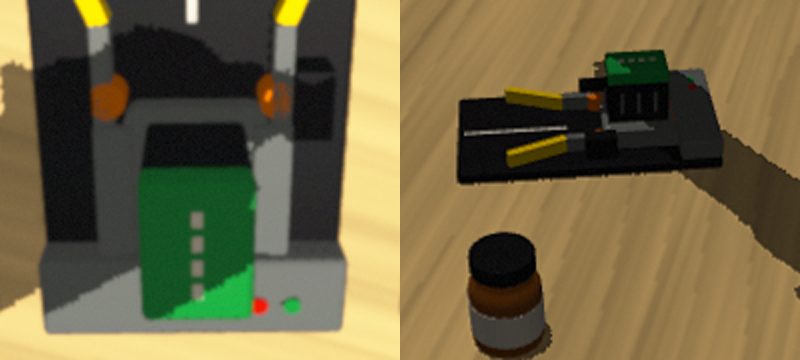

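The left crop shows the rollers at (110,97) and (270,95), sprung in behind the rear corners of the foot. The right crop shows the pack upright against the stop and the jar undisturbed. There is time to spare, so I'll do one confirming push with shut fingers.

```bash
python3 -c "
from h import *
togo(645,-144,110,19.15)"
```

```text
t 13.23 pos [ 652.7 -247.2  213.4] F [-0.1 -0.6 -0.3] w 85.5
shift [ 0.92 -3.4   3.37] turn [ 0.15  0.23 -0.14] shift in final axes [ 0.89 -3.33  3.45]
```

```bash
python3 -m crank '[[[0.3,-0.7,0,0.1,0.2,-0.14],[0.3,-0.9,0,0,0,0],[0.2,-0.9,0.4,0,0,0],[0.1,-0.7,0.7,0,0,0],[0,-0.2,0.8,0,0,0],[0,0,0.8,0,0,0],[0,0,0.5,0,0,0],[0,0,0,0,0,0],[0,0,0,0,0,0]]]' 1
python3 -c "
from h import *
togo(645,-144,50,19.15)"
```

```text
clock: 13.98
eef_pos: [637.7, -141.2, 115.2]
tool_rot: [3.136, 0.006, 0.329]
force: [0.7, -0.1, 0.3]
width: 0.1
t 13.98 pos [ 637.7 -141.2  115.2] F [ 0.7 -0.1  0.3] w 0.1
shift [0.21 0.15 2.17] turn [ 0.05  0.06 -0.05] shift in final axes [0.2  0.17 2.17]
```

```bash
python3 -m crank '[[[0.25,0.17,0.1,0.05,0.06,0.05],[0.05,0,0.4,0,0,0],[0,0,0.6,0,0,0],[0,0,0.6,0,0,0],[0,0,0.3,0,0,0],[0,0,0.1,0,0,0],[0,0,0,0,0,0]]]'
python3 -c "
from h import *
togo(618.8,-153.1,50,19.15)"
```

```text
clock: 14.57
eef_pos: [653.8, -148.3, 54.3]
tool_rot: [3.135, -0.01, 0.32]
force: [-0.3, -0.9, -0.0]
width: -0.0
t 14.57 pos [ 653.8 -148.3   54.3] F [-0.3 -0.9 -0. ] w -0.0
shift [-1.16 -0.22  0.13] turn [ 0.07 -0.1  -0.13] shift in final axes [-1.16 -0.23  0.14]
```

```bash
python3 -m crank '[[[-0.2,-0.2,0.1,0.05,-0.1,-0.1],[-0.3,0,0,0,0,0],[-0.3,0,0,0,0,0],[-0.2,0,0,0,0,0],[-0.2,0,0,0,0,0]]]'
python3 -c "
from h import *
togo(618.8,-153.1,50,19.15)"
python3 -m crank '[[[-0.2,0,0,0,0,0],[-0.25,0,0,0,0,0],[-0.25,0,0,0,0,0]]]'
python3 -c "
from h import *
togo(618.8,-153.1,50,19.15)"
```

```text
clock: 14.98
eef_pos: [616.8, -155.2, 53.5]
tool_rot: [3.138, -0.002, 0.333]
force: [0.4, 0.2, -0.8]
width: -0.1
t 14.98 pos [ 616.8 -155.2   53.5] F [ 0.4  0.2 -0.8] w -0.1
shift [ 0.09 -0.04  0.12] turn [ 0.04 -0.02 -0.01] shift in final axes [ 0.09 -0.04  0.12]
clock: 15.23
eef_pos: [613.2, -156.8, 59.4]
tool_rot: [3.13, -0.036, 0.336]
force: [17.3, 4.8, -12.6]
width: -0.0
t 15.23 pos [ 613.2 -156.8   59.4] F [ 17.3   4.8 -12.6] w -0.0
shift [ 0.21 -0.06  0.32] turn [ 0.11 -0.34  0.02] shift in final axes [ 0.22 -0.05  0.31]
```

The push met about 18 N with no further travel, so the pack is firmly home. Backing off and making the final check.

```bash
python3 -m crank '[[[0.3,0,0,0,0,0],[0.5,0,0,0,0,0],[0.5,0,-0.3,0,0.3,0],[0,0,-0.8,0,0,0],[0,0,-0.8,0,0,0],[0,0,-0.8,0,0,0],[0,0,-0.8,0,0,0],[0,0,-0.4,0,0,0],[0,0,0,0,0,0],[0,0,0,0,0,0]]]'
python3 - <<'E'
from h import *
p=shot('wrist','w4');w=cloud(p);h=cv2.cvtColor(p['color'],cv2.COLOR_RGB2HSV).astype(int)
m=(abs(h[...,0]-68)<15)&(h[...,1]>100)&(h[...,2]>40)&(abs(w[...,2]-82)<5)
P=px2w(p,pix(m),82);print(m.sum(),np.nanmedian(w[m][:,2]),cv2.minAreaRect(P.astype(np.float32)))
t=shot('top');wt=cloud(t)
for q in('faulty','jar'):
    r=ctrl.search_frame(q,t)[0];c,ro=map(int,r['extent'][:2]);print(q,np.round(r['extent']),round(r['conf'],2),np.round(wt[ro,c]))
cv2.imwrite('pics/f.png',np.hstack([cv2.resize(x['color'][:,:,::-1],(400,300)) for x in(p,t)]))
E
```

```text
clock: 16.07
eef_pos: [642.7, -146.1, 189.0]
tool_rot: [3.129, -0.085, 0.335]
force: [0.2, -0.7, -0.9]
width: -0.5
260 81.61801709014065 ((603.4662475585938, -159.484619140625), (10.720235824584961, 40.40742874145508), 21.229639053344727)Traceback (most recent call last):
  File "<stdin>", line 7, in <module>
IndexError: list index out of range
```

Run:
```python
from h import *
p=shot('side');w=cloud(p)
for q in('battery','faulty','jar'):
    for r in ctrl.search_frame(q,p)[:1]:
        c,ro=map(int,r['extent'][:2]);print(q,np.round(r['extent']),round(r['conf'],2),np.round(w[ro,c]))
w4=cv2.imread('pics/w4.png');cv2.imwrite('pics/f.png',np.hstack([cv2.resize(x,(400,300)) for x in(w4,p['color'][:,:,::-1])]))
```

```text
battery [317. 175.  36.  38.] 0.6 [ 576. -146.   62.]
faulty [272. 381.  67.  78.] 0.71 [515. 353.  60.]
jar [252. 278.  42.  63.] 0.59 [602. 171.  61.]
```

View pics/f.png

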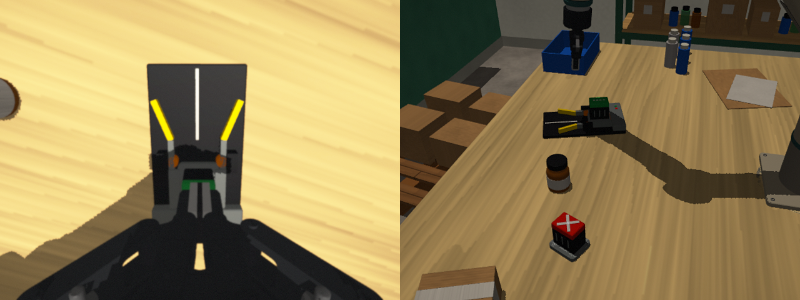

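The pack is home with the rollers behind it, the gripper is clear, and the red pack and jar have not been touched. Handing in.

```bash
python3 -c "
from h import *
print(ctrl.finish_job())"
```

```text
the job is handed in; nothing more can be done
None
```

The good (green-capped) pack is in the dock against the end stop, released, and I handed the job in at about 16 s of the 38 s allowed. I gripped it across the body, set it down on the open entry and slid it in under the lips. After letting go, I pushed it once more from behind with the fingers shut.

**Home position:**
- After release, the pack measured (580.5, -167.5) against my estimate of (581, -166.2) for home, with the rollers behind the foot.
- The last push reached about 18 N with almost no travel. The highest wrist force I read was about 32 N, pressing against the stop.
- The final close-up showed only the rear strip of the cap, because the fingers hid the rest. Its edge was within 1 mm of where it should be.

**Red pack and jar:**
- The gripper never came near either of them.
- The jar was in the same place in the side view at the end.
- The detector's box for the red pack had moved by about 4 pixels. I took that as detector noise.
- The last top-camera check of the red pack and jar failed because the detector didn't find the red pack there, so I used the side camera instead.

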